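# Park a dop through the spring flap of a grit-tight box

### The arm

A 7-joint arm with a two-finger parallel gripper is mounted at the origin on the work surface. World frame = base frame: x ahead of the robot, y to its left, z up, the work surface at z = 0. Lengths are in mm, angles in rad, forces in N, time in s.
With the tool pointing down it reaches from about 425 to 950 mm from the base axis. Payload 4.7 kg.
Tool frame: the origin (TCP) lies midway between the tips of the shut fingers; the grasp point (between the pads) lies 19 mm behind it (env.hold_point_z is the distance from the TCP to the grasp point, in mm); x points along the fingers, z is the direction in which the jaws open and shut, and the axes are right-handed (so a half turn about x gives the same grasp; the last joint's range is limited). The gripper opens to 85 mm and grips with 20 to 120 N. Pads are 22 mm wide; open, the fingers measure 114 mm over their backs; the gripper's body (76 mm by 85 mm) begins 54 mm behind the grasp point. The pads swing forward as they close: fully open they stand 13 mm farther back than shut.
Start: joints at [1.081, 0.469, -0.049, 1.532, 0.024, 1.141, -0.082], TCP at [300.195, -604.592, 231.335] pointing down, gripper open.
Joint ranges: [-2.59, 2.59], [-0.33, 1.99], [-1.39, 1.29], [0.1, 2.45], [-1.04, 4.18], [0.21, 1.99], [-2.66, 2.66]. Speed limits (rad/s): [2.57, 2.57, 3.14, 3.14, 3.14, 3.14, 3.14].

### API

Orientations are given as a unit quaternion [x, y, z, w].
In Python, from bench import env gives the robot as it stands.
- The arm moves only by the tool jog_arm, never from a script. Its argument "targets" is one flat list of numbers, 7 for each row, row after row: the shift along the tool's x, y, z in m, then the turn, a rotation vector about the tool's x, y, z in rad, then the finger opening in m, from 0 to 0.0854. A call has 1 to 5 rows; each row shifts and turns the commanded pose from where the row before left it, along the tool's axes as they then stand; what a row does not reach is not made up. A row lasts 1/12 s, in which the tool goes at most 41.7 mm and 7.16 degrees, less where a joint would pass 70% of its speed; a pose out of reach is approached as far as the arm can. A call is refused whole if a number of a shift passes 0.0417 or a number of a turn 0.125, either way. A call with a gripper value outside its range is refused whole. The fingers move at their own pace and stop on an object; "newtons" is the grip in N (left out, the last holds). Time passes only in rows, so rows that do not move let the fingers close. It gives the time, the measured TCP pose, the force and the opening at its end, in the units of the state.
- env.observe(): the state, without advancing time (a new reading comes with each control period).
- env.snapshot(name): name is "scene" or "side" or "wrist"; returns (picture, depth): 384x512x3 uint8, red, green, blue; 384x512 float32, mm along the optical axis (not along the pixel's ray), 0 where there is no reading.
- env.calibration(name): a dict with "intrinsics" (3x3 intrinsics, pixels), "D" ([k1, k2, p1, p2, k3] as OpenCV has them; the pictures are not rectified), "R" (3x3) and "t" (3): a world point X has camera coordinates R X + t. Camera axes: x right, y down, z forward; pixel columns grow to the right and rows downward; lengths in mm; the calibration is good to about 2 mm. A picture is of the moment at which its call begins: read the wrist's pose just before it. calibration takes no time and is no camera call; for the wrist camera it gives the pose at the moment of the call.
- env.hand_in(): hands the job in, once; it reports no verdict.
The state is a dict: "time_s": time; "joints": joint angles; "qd": joint speeds; "effort": joint torques, N m; "tcp_pos": TCP position; "ee_rot": TCP orientation; "force": force on the tool from outside, world axes, zero at the start; "moment": the same for the moment, N m; "width": finger opening in mm.
Only numpy, scipy, OpenCV 4.12 (cv2) and the standard library are available. Lean on these libraries where they do the work, as an engineer would, in place of code of your own. Each camera call takes 0.05 s, during which the arm holds its last target.

### The job

Take the long dop with the wide head out of the wooden stand and, head first, push the spring flap of the parking box open with it. Carry the head on down past the flap so that the flap swings shut around the stem, then press the dop gently against the drag of the clip until it is fully home on the sprung buffer inside, and let go. Leave the other two rods standing in their stand.

Things in the scene. Friction and masses are not known exactly. Their poses are not given: they have to be found in the camera images.
- dop_mid (a point): The dop: brass rod 155 mm long, 90 to 145 g, upright in a pocket of the wooden stand. Lower end: wide head, 22 mm across, 24 mm high (foot tapered to 16 mm over 5 mm, 4 mm cone on top); above it a plain 10 mm stem. Tallest of the three rods. This point: on its axis, 77.5 mm above foot, 77.5 mm below top; z points up the stem. Grip it at 60 N, 18 mm below the top, to keep the fingers off the box.
- stand_top (a point): Wooden stand, 70 x 190 x 25 mm, fixed. Three pockets, 27 mm across and 13 mm deep, in a row along its y, 60 mm apart, hold the three rods in any order; their feet stand 12 mm above the bench. This point: middle of its top face, x across the row. Lift a rod 20 mm to clear its pocket; grip with the fingers either side of the row (closing along x).
- pin_mid (a point): Another rod in the stand, to be left standing: plain brass, no head, 19 mm across, 130 mm long. This point: half-way up its axis.
- short_mid (a point): A third rod in the stand, to be left standing: a short dop with the same 22 mm head and 10 mm stem, only 85 mm long. This point: half-way up its axis.
- port (a point): Parking box: fixed grey steel, 120 x 110 mm, bare metal lid 105 mm above the bench, nothing above it. A 49 x 48 mm port in the lid is closed by a steel flap. This point: on the lid's upper face, on the upright axis of the bore below, where the dop's axis must come (the port's middle within 3 mm). z up; x points to the flap's hinge line, which runs along y at x = +26 mm.
- flap_edge (a point): Middle of the flap's free edge, 46 mm from the hinge (moves with it). The flap is 44 mm wide; a notch 16 mm wide, 29 mm long in this edge leaves room for the stem when shut. The head, pushed straight down the port's axis, opens it downward with 1 to 5 N, partly sideways; it swings up shut by itself once the foot is 62 to 68 mm below the lid. Then the head cannot come back out.
- flap (a joint): The flap's angle: 0 shut (flush with the lid), up to 1.45 rad as it is pushed down into the box; its spring closes it.
- bore_mouth (a point): Mouth of the 24 mm bore inside the box, 53 mm below the lid on the port's axis, with a 3 mm chamfer. From a foot depth of 65 mm below the lid a spring clip at the bore's side grips the head with a steady drag, 2 to 6 N upward while pushing down, differing from run to run, so that the dop does not fall home by its own weight.
- buffer (a joint): How far the sprung, stiff buffer in the bore is pressed in (m), 0 untouched. It begins to give at 4 N, then 2.5 N more per mm, and stays partly pressed in; over 6 mm (19 N) harms it. Where it stands is not measured and differs every time: the foot meets it 77 to 96 mm below the lid. There the force rises above the clip's drag; 8 to 14 N above the drag is fully home. Stop pushing then.

How it is judged:
By the outcome, as a careful person would: the job done as asked, in the order asked, and still so for the second after the job is handed in, with the robot touching nothing.
It also fails if it takes over 72 s, if anything falls off the work surface, if the arm or the gripper's body presses on something with over 40 N, if the wrist force passes 120 N, or if a joint passes its speed limit or range.

## Working session

There is one attempt and no reset: what is moved stays moved. The work goes in short steps, Python scripts to look and compute and a tool call to move; the robot and the scene stay as the last step left them, time stands still between calls to the robot, and variables do not carry over. Pictures are saved under pics/ and viewed, and the job is handed in when it is done.

Besides the shell and the picture viewer there is one more tool, called as name(argument=value, ...), one argument or row to a line, values as JSON. jog_arm: Moves the arm, as the interface text tells. Its arguments: {"type":"object","properties":{"targets":{"type":"array"},"newtons":{"type":"number"}},"required":["targets"]}

```bash
ls; mkdir -p pics
cat > h.py <<'E'
import numpy as np, cv2
from bench import env
def snap(n,f):
    c=env.calibration(n); p,d=env.snapshot(n)
    cv2.imwrite('pics/'+f+'.png',p[:,:,::-1]); np.savez('pics/'+f+'.npz',p=p,d=d,**{k:np.array(v) for k,v in c.items()})
def px2w(f,u,v,z=None,depth=None):
    a=np.load('pics/'+f+'.npz');K=a['intrinsics'];R=a['R'];t=a['t']
    n=cv2.undistortPoints(np.array([[[u,v]]],float),K,a['D'])[0,0]; r=np.array([n[0],n[1],1.])
    C=-R.T@t; w=R.T@r
    if z is not None: return C+w*(z-C[2])/w[2]
    dd=a['d'][int(round(v)),int(round(u))] if depth is None else depth
    return C+w*dd
def w2px(f,X):
    a=np.load('pics/'+f+'.npz'); return cv2.projectPoints(np.array(X,float).reshape(-1,3),cv2.Rodrigues(a['R'])[0],a['t'],a['intrinsics'],a['D'])[0].reshape(-1,2)
def cloud(f):
    a=np.load('pics/'+f+'.npz');h,w=a['d'].shape
    uv=np.stack(np.meshgrid(np.arange(w),np.arange(h)),-1).reshape(-1,1,2).astype(float)
    n=cv2.undistortPoints(uv,a['intrinsics'],a['D'])[:,0]; d=a['d'].reshape(-1,1)
    X=(np.c_[n,np.ones(len(n))]*d-a['t'])@a['R']; X[d[:,0]==0]=np.nan
    return X.reshape(h,w,3)
E
python3 - <<'E'
from h import *
s=env.observe(); print(s, env.hold_point_z)
snap('scene','sc0');snap('side','si0')
for f in('sc0','si0'):
    a=np.load('pics/'+f+'.npz');print(-a['R'].T@a['t'],a['R'][2])
E
```

```text
pics
{'time_s': 0.0, 'joints': array([ 1.08109503,  0.46944948, -0.04860183,  1.53373932,  0.02410539,
        1.14097547, -0.08231336]), 'qd': array([ 0.00048953,  0.00055926,  0.00168957,  0.00013593,  0.00031428,
       -0.00115968, -0.00121272]), 'effort': array([-2.59789176e-04, -5.10302317e+01, -4.70817124e-02, -2.37715477e+01,
        1.05669964e-02,  7.53744825e-03,  3.35479467e-05]), 'tcp_pos': array([ 299.89361773, -604.05125371,  230.23680164]), 'ee_rot': array([ 0.37294218,  0.60158645, -0.37224821,  0.60036584]), 'force': array([ 0.43630604,  0.18895367, -0.45346203]), 'moment': array([ 0.00538264, -0.02555877,  0.02252882]), 'width': 85.08615778555924} 18.700000000000003
[1031.43524724  481.17671195 1075.26757078] [-0.41107853 -0.3760866  -0.83040551]
[400.74092934 586.09384473 679.11820508] [ 0.21829228 -0.67126239 -0.70834687]
```

View pics/sc0.png

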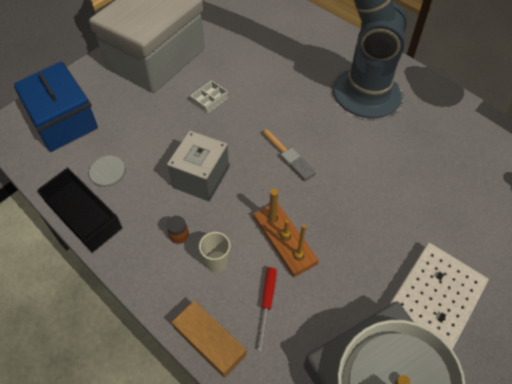

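View pics/si0.png

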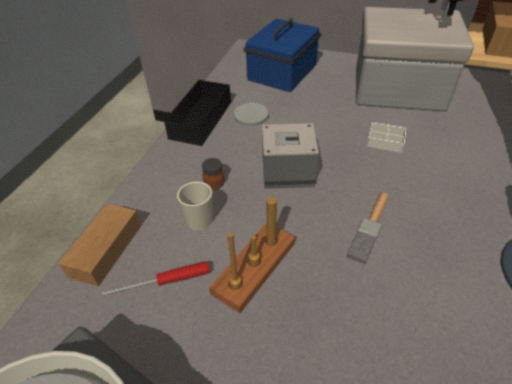

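Run:
```python
import cv2
a=cv2.imread('pics/sc0.png');b=cv2.imread('pics/si0.png')
cv2.imwrite('pics/c1.png',cv2.resize(a[120:280,150:330],None,fx=4.4,fy=3.7*1,interpolation=cv2.INTER_CUBIC)) if 0 else None
cv2.imwrite('pics/c1.png',cv2.resize(a[125:200,160:240],None,fx=7,fy=7,interpolation=cv2.INTER_CUBIC))
cv2.imwrite('pics/c2.png',cv2.resize(b[115:190,255:330],None,fx=7,fy=7,interpolation=cv2.INTER_CUBIC))
cv2.imwrite('pics/c3.png',cv2.resize(a[180:280,245:325],None,fx=6,fy=6,interpolation=cv2.INTER_CUBIC))
cv2.imwrite('pics/c4.png',cv2.resize(b[190:310,205:305],None,fx=5,fy=5,interpolation=cv2.INTER_CUBIC))
```

```text
(no output)
```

View pics/c1.png

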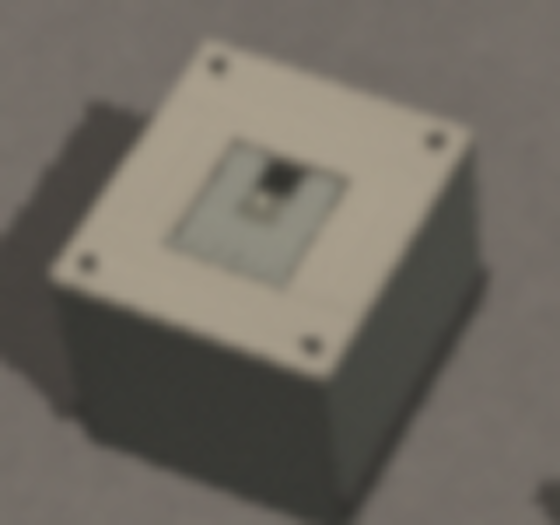

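View pics/c2.png

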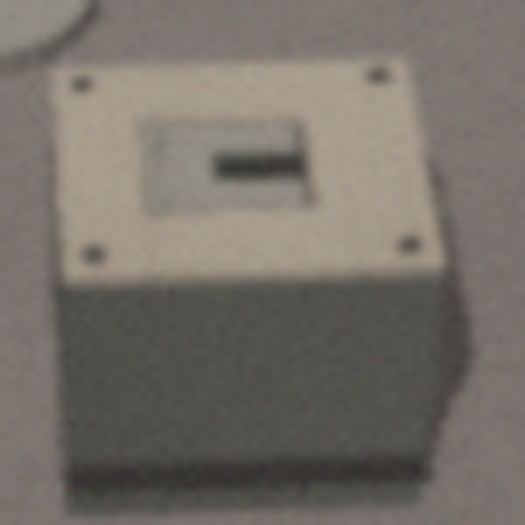

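View pics/c3.png

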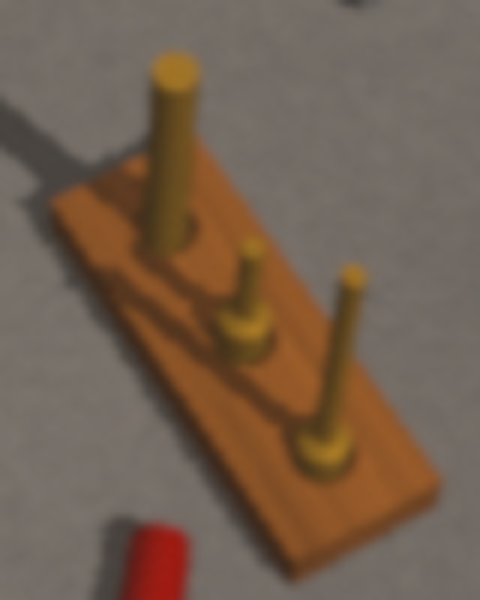

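View pics/c4.png

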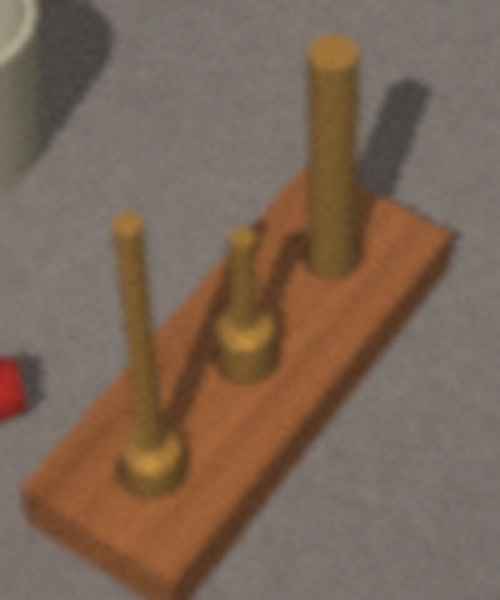

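Run:
```python
from h import *
def P(f,l,s,o,z): return np.array([px2w(f,(u+.5)/s-.5+o[0],(v+.5)/s-.5+o[1],z) for u,v in l])
np.set_printoptions(precision=1,suppress=True)
A=dict(screws=[(217,65),(435,140),(88,262),(312,344)],corn=[(207,40),(470,130),(52,275),(328,378)],port=[(236,138),(348,182),(168,243),(286,288)],notch=[(272,155),(303,165),(262,192),(294,200)])
B=dict(screws=[(82,84),(379,76),(93,254),(409,244)],corn=[(52,70),(407,60),(65,282),(443,270)],port=[(140,122),(300,120),(148,214),(313,206)],notch=[(214,155),(303,150),(214,178),(306,176)])
for k in A:
    a=P('sc0',A[k],7,(160,125),105);b=P('si0',B[k],7,(255,115),105)
    print(k,a[:,:2].tolist(),a.mean(0),'\n ',b[:,:2].tolist(),b.mean(0))
    print([np.linalg.norm(x[i]-x[j]) for x in(a,b) for i,j in((0,1),(2,3),(0,2),(1,3))])
print('top',P('sc0',[(353,278)],6,(245,180),167),P('si0',[(128,222)],5,(205,190),167))
print('pin',P('sc0',[(176,73)],6,(245,180),142),P('si0',[(333,52)],5,(205,190),142))
print('short',P('sc0',[(253,245)],6,(245,180),97),P('si0',[(242,236)],5,(205,190),97))
# depth
for f in('sc0','si0'):
    X=cloud(f)
    c=px2w(f,*( (200,155) if f=='sc0' else (290,140)))
    m=(abs(X[...,2]-105)<8)&(np.hypot(X[...,0]-c[0],X[...,1]-c[1])<120)
    q=X[m]; print(f,c,m.sum(),np.median(q,0),cv2.minAreaRect(q[:,:2].astype(np.float32)))
    m=(abs(X[...,2]-25)<6);
```

```text
screws [[541.0246660191157, -197.72749675651932], [510.67397901277195, -112.98438480025408], [634.8624999028278, -163.737035285962], [604.698495801088, -79.17634891070514]] [ 572.8 -138.4  105. ] 
  [[637.2042141800299, -166.00293335780339], [542.5365846662887, -199.3262989243956], [607.2107290786131, -81.29314665850029], [513.1944384601916, -115.03646693141945]] [ 575.  -140.4  105. ]
[np.float64(90.01421679817665), np.float64(89.77960137862235), np.float64(99.80426112630963), np.float64(99.9179315637857), np.float64(100.36138087150707), np.float64(99.8883104506643), np.float64(89.86299077579345), np.float64(89.25097938613405)]
corn [[535.3075905332114, -209.5200936261703], [498.5841331103775, -106.99860147363557], [647.54745801787, -168.80362578089563], [610.9029315734003, -64.57314556023749]] [ 573.1 -137.5  105. ] 
  [[649.3074677387265, -170.64334400816654], [535.5270019564491, -210.97457308130254], [611.5356857046545, -65.6766624943574], [500.23428035969806, -105.61200692957141]] [ 574.2 -138.2  105. ]
[np.float64(108.90026941320639), np.float64(110.48445286721767), np.float64(
[... 1221 characters left out ...]
8307889789188), np.float64(12.383541340007906), np.float64(17.30745127311029), np.float64(16.293427100553952), np.float64(29.34660586314841), np.float64(29.87634137556016), np.float64(12.151603050533057), np.float64(13.766450863922774)]
top [[581.1 210.6 167. ]] [[581.1 208.6 167. ]]
pin [[546.1  95.7 142. ]] [[546.8  94.  142. ]]
short [[561.7 152.1  97. ]] [[563.9 150.9  97. ]]
sc0 [ 571.9 -129.   104.9] 1735 [ 578.5 -132.2  106.5] ((574.2393798828125, -136.4615478515625), (125.16288757324219, 113.57727813720703), 19.446975708007812)
si0 [ 582.8 -184.9   63.4] 1671 [ 573.9 -128.3  105.7] ((574.8756713867188, -137.71188354492188), (120.23035430908203, 115.22369384765625), 19.53360939025879)
```

```bash
cat >> h.py <<'E'
from scipy.spatial.transform import Rotation as Ro
np.set_printoptions(precision=2,suppress=True)
def st():
    s=env.observe(); M=Ro.from_quat(s['ee_rot']).as_matrix()
    print('t',round(s['time_s'],2),'tcp',s['tcp_pos'],'F',s['force'],'w',round(s['width'],1),'j',s['joints']); print(M)
    return s,M
def plan(p,zdir=None):
    """tool shift (m) to world p, total rotvec to x down, tool z along zdir"""
    s,M=st(); print('shift mm (tool)',M.T@(np.array(p)-s['tcp_pos']))
    if zdir is not None:
        z=np.array([zdir[0],zdir[1],0.]);z/=np.linalg.norm(z); x=np.array([0,0,-1.]);G=np.c_[x,np.cross(z,x),z]
        r=Ro.from_matrix(M.T@G).as_rotvec(); print('rotvec tool',r,'deg',np.degrees(r))
        return G
E
python3 - <<'E'
from h import *
plan([560,-150,260],(0.957,-0.289)); 
plan([560,-150,260],(-0.957,0.289)); 
c=env.calibration('wrist');R=c['R'];C=-R.T@c['t'];s=env.observe();M=Ro.from_quat(s['ee_rot']).as_matrix()
print('cam in tool',M.T@(C-s['tcp_pos']),'fwd in tool',M.T@R[2]); print(c['intrinsics'])
X=np.concatenate([cloud(f).reshape(-1,3) for f in('sc0','si0')])
for x0,y0,x1,y1 in((200,-700,350,-500),(300,-500,450,-400),(350,-400,520,-300),(450,-300,620,-200),(500,0,600,90),(600,-200,700,-50),(480,60,650,240)):
    m=(X[:,0]>x0)&(X[:,0]<x1)&(X[:,1]>y0)&(X[:,1]<y1); print((x0,y0,x1,y1),m.sum(),np.nanpercentile(X[m,2],[50,99,100]))
E
```

```text
t 0.1 tcp [ 299.94 -604.13  230.36] F [-0.01  0.43 -0.17] w 85.4 j [ 1.08  0.47 -0.05  1.53  0.02  1.14 -0.08]
[[-0.    0.9   0.44]
 [ 0.    0.44 -0.9 ]
 [-1.   -0.   -0.  ]]
shift mm (tool) [ -29.15  434.89 -291.14]
rotvec tool [-0.82 -0.   -0.  ] deg [-46.79  -0.1   -0.04]
t 0.1 tcp [ 299.94 -604.13  230.36] F [-0.01  0.43 -0.17] w 85.4 j [ 1.08  0.47 -0.05  1.53  0.02  1.14 -0.08]
[[-0.    0.9   0.44]
 [ 0.    0.44 -0.9 ]
 [-1.   -0.   -0.  ]]
shift mm (tool) [ -29.15  434.89 -291.14]
rotvec tool [ 2.32 -0.    0.  ] deg [133.21  -0.05   0.12]
cam in tool [-142.68   72.72   -0.16] fwd in tool [ 0.96 -0.29 -0.  ]
[[296.33   0.   257.69]
 [  0.   296.33 190.95]
 [  0.     0.     1.  ]]
(200, -700, 350, -500) 4933 [200.79 276.77 294.46]
(300, -500, 450, -400) 7912 [ 86.14 204.26 207.78]
(350, -400, 520, -300) 2618 [ 1.76 31.68 35.85]
(450, -300, 620, -200) 1466 [  1.53 106.35 109.27]
(500, 0, 600, 90) 1990 [  2.01  33.56 146.33]
(600, -200, 700, -50) 4448 [  3.54 109.59 113.48]
(480, 60, 650, 240) 11464 [ 13.38 145.62 171.13]
```

jog_arm(
  targets=[-0.03, 0, 0, -0.117, 0, 0, 0.085, -0.03, 0, 0, -0.117, 0, 0, 0.085, -0.01, 0, 0, -0.117, 0, 0, 0.085, 0, 0, 0, -0.117, 0, 0, 0.085, 0, 0, 0, -0.117, 0, 0, 0.085],
)

```text
time_s: 0.52
tcp_pos: [300.3, -604.8, 302.3]
ee_rot: [0.181, 0.683, -0.182, 0.684]
force: [-0.6, 1.3, -0.8]
width: 85.0
```

jog_arm(
  targets=[0, 0, 0, -0.117, 0, 0, 0.085, 0, 0, 0, -0.115, 0, 0, 0.085, 0, 0, 0, 0, 0, 0, 0.085],
)

```text
time_s: 0.77
tcp_pos: [299.9, -604.4, 300.7]
ee_rot: [0.103, 0.7, -0.102, 0.699]
force: [0.8, 0.5, 0.8]
width: 84.8
```

Run:
```python
from h import *
plan([578,-136,290],(0.957,-0.289))
```

```text
t 0.77 tcp [ 299.93 -604.37  300.7 ] F [0.78 0.53 0.8 ] w 84.8 j [ 1.19  0.43 -0.21  1.43  0.09  1.28  0.68]
[[-0.    0.29  0.96]
 [ 0.    0.96 -0.29]
 [-1.    0.   -0.  ]]
shift mm (tool) [ 11.17 528.48 131.88]
rotvec tool [ 0. -0. -0.] deg [ 0.12 -0.03 -0.06]
```

jog_arm(
  targets=[0.001, 0.0377, 0.0094, 0, 0, 0, 0.085, 0.001, 0.0377, 0.0094, 0, 0, 0, 0.085, 0.001, 0.0377, 0.0094, 0, 0, 0, 0.085, 0.001, 0.0377, 0.0094, 0, 0, 0, 0.085, 0.001, 0.0377, 0.0094, 0, 0, 0, 0.085],
)

```text
time_s: 1.18
tcp_pos: [400.1, -435.9, 296.0]
ee_rot: [0.105, 0.699, -0.104, 0.699]
force: [0.7, 0.3, 0.0]
width: 85.2
```

jog_arm(
  targets=[0.001, 0.0377, 0.0094, 0, 0, 0, 0.085, 0.001, 0.0377, 0.0094, 0, 0, 0, 0.085, 0.001, 0.0377, 0.0094, 0, 0, 0, 0.085, 0.001, 0.0377, 0.0094, 0, 0, 0, 0.085, 0.001, 0.0377, 0.0094, 0, 0, 0, 0.085],
)

```text
time_s: 1.6
tcp_pos: [499.5, -269.0, 291.2]
ee_rot: [0.104, 0.699, -0.105, 0.699]
force: [0.6, 0.2, 0.0]
width: 84.8
```

jog_arm(
  targets=[0.001, 0.0377, 0.0094, 0, 0, 0, 0.085, 0.001, 0.0377, 0.0094, 0, 0, 0, 0.085, 0.001, 0.0377, 0.0094, 0, 0, 0, 0.085, 0, 0.0377, 0.0094, 0, 0, 0, 0.085, 0, 0, 0, 0, 0, 0, 0.085],
)

```text
time_s: 2.02
tcp_pos: [581.7, -127.0, 288.3]
ee_rot: [0.102, 0.7, -0.097, 0.701]
force: [0.3, 0.5, -0.4]
width: 85.4
```

jog_arm(
  targets=[0, 0, 0, 0, 0, 0, 0.085, 0, 0, 0, 0, 0, 0, 0.085],
)

```text
time_s: 2.18
tcp_pos: [578.3, -137.8, 287.9]
ee_rot: [0.104, 0.7, -0.104, 0.699]
force: [-0.0, -0.4, 0.3]
width: 85.2
```

Run:
```python
from h import *
plan([578,-136,290],(0.957,-0.289)) 
snap('wrist','w1')
a=cv2.imread('pics/w1.png');cv2.imwrite('pics/w1b.png',cv2.resize(a,None,fx=1.5,fy=1.5,interpolation=cv2.INTER_CUBIC))
```

```text
t 2.18 tcp [ 578.27 -137.83  287.88] F [-0.05 -0.43  0.33] w 85.2 j [ 0.51  0.33 -0.45  1.64  0.15  1.21 -0.27]
[[-0.    0.29  0.96]
 [-0.    0.96 -0.29]
 [-1.   -0.   -0.  ]]
shift mm (tool) [-2.13  1.67 -0.79]
rotvec tool [-0. -0.  0.] deg [-0.1  -0.05  0.05]
```

View pics/w1b.png

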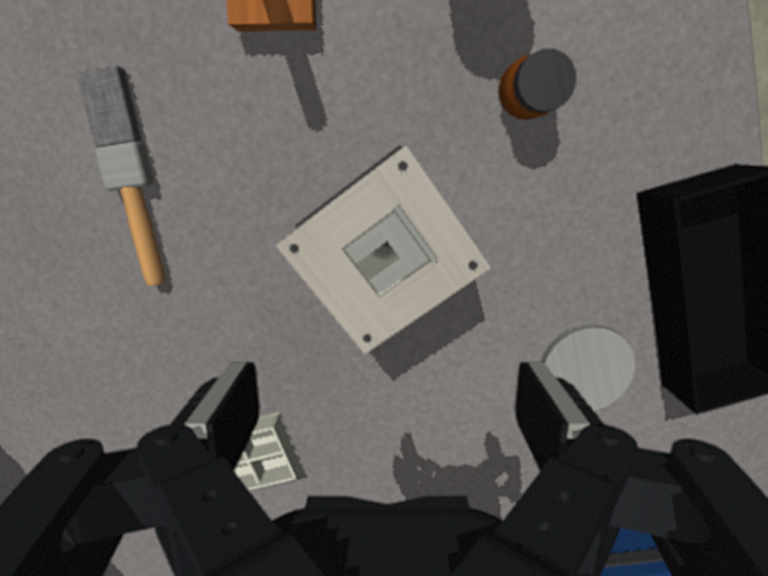

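Run:
```python
from h import *
a=cv2.imread('pics/w1.png');cv2.imwrite('pics/w1c.png',cv2.resize(a[125:210,215:305],None,fx=7,fy=7,interpolation=cv2.INTER_CUBIC))
cv2.imwrite('pics/w1d.png',cv2.resize(a[90:240,180:330],None,fx=4,fy=4,interpolation=cv2.INTER_CUBIC))
```

```text
(no output)
```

View pics/w1c.png

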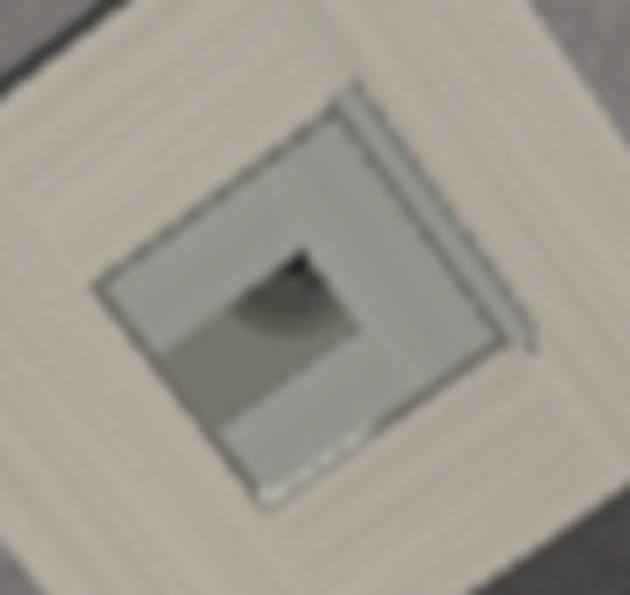

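View pics/w1d.png

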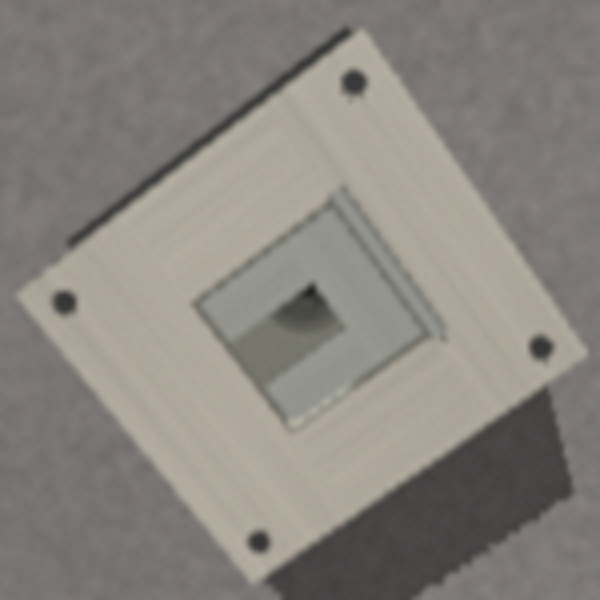

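Run:
```python
from h import *
def P(f,l,s,o,z): return np.array([px2w(f,(u+.5)/s-.5+o[0],(v+.5)/s-.5+o[1],z) for u,v in l])
Q=dict(port=[(95,287),(265,510),(335,105),(508,342)],barrel=[(358,80),(537,350)],notch=[(303,250),(358,328),(160,357),(222,432)])
sc=P('w1',[(64,302),(259,541),(353,82),(541,347)],4,(180,90),105)[:,:2]
print('screws',sc,sc.mean(0))
x=(sc[2]+sc[3]-sc[0]-sc[1]);x/=np.linalg.norm(x);y=np.array([-x[1],x[0]]);print(x,np.degrees(np.arctan2(x[1],x[0])))
B=np.c_[x,y]; c=sc.mean(0)
for k,l in Q.items():
    p=P('w1',l,7,(215,125),105)[:,:2]; print(k,p.tolist()); print((p-c)@B)
```

```text
screws [[ 512.47 -112.49]
 [ 542.81 -197.38]
 [ 606.76  -78.89]
 [ 637.23 -164.01]] [ 574.82 -138.19]
[0.94 0.33] 19.539954686628217
port [[547.2327720684286, -123.6505225625302], [562.1474375825694, -167.37646081081243], [592.2540246490888, -107.11002999958231], [608.032539312348, -151.5824272201783]]
[[-21.13  22.93]
 [-21.7  -23.26]
 [ 26.83  23.46]
 [ 26.82 -23.73]]
barrel [[596.7869122327538, -104.44195166266897], [612.163825575375, -154.2205860961738]]
[[ 31.99  24.46]
 [ 29.83 -27.59]]
notch [[580.800042172707, -127.60882245650939], [585.5589673219797, -142.34223697784665], [553.6168563192487, -137.63643056768717], [559.397326885134, -152.55406668292633]]
[[  9.18   7.97]
 [  8.73  -7.5 ]
 [-19.79   7.62]
 [-19.34  -8.38]]
```

jog_arm(
  targets=[0, 0.037, -0.0108, 0, 0, 0, 0.085, 0, 0.037, -0.0108, 0, 0, 0, 0.085, 0, 0.037, -0.0108, 0, 0, 0, 0.085, 0, 0.037, -0.0108, 0, 0, 0, 0.085, 0, 0.037, -0.0108, 0, 0, 0, 0.085],
)

```text
time_s: 2.65
tcp_pos: [580.1, 54.5, 288.4]
ee_rot: [0.105, 0.699, -0.106, 0.699]
force: [1.0, 0.3, -0.3]
width: 84.8
```

jog_arm(
  targets=[0, 0.037, -0.0108, 0, 0, 0, 0.085, 0, 0.037, -0.0108, 0, 0, 0, 0.085, 0, 0.037, -0.0108, 0, 0, 0, 0.085, 0, 0.037, -0.0108, 0, 0, 0, 0.085, 0, 0, 0, 0, 0, 0, 0.085],
)

```text
time_s: 3.07
tcp_pos: [579.6, 217.6, 288.6]
ee_rot: [0.102, 0.7, -0.098, 0.699]
force: [-1.2, 1.5, 0.0]
width: 84.8
```

jog_arm(
  targets=[0, 0, 0, 0, 0, 0, 0.085, 0, 0, 0, 0, 0, 0, 0.085],
)

```text
time_s: 3.23
tcp_pos: [582.4, 207.3, 288.0]
ee_rot: [0.104, 0.699, -0.105, 0.699]
force: [0.8, -0.1, -0.7]
width: 85.1
```

Run:
```python
from h import *
plan([581.1,209.6,131],(0.957,-0.289)) 
snap('wrist','w2')
a=cv2.imread('pics/w2.png');cv2.imwrite('pics/w2b.png',cv2.resize(a,None,fx=1.5,fy=1.5,interpolation=cv2.INTER_CUBIC))
print(w2px('w2',[581.1,209.6,167])*1.5)
```

```text
t 3.23 tcp [582.36 207.28 288.  ] F [ 0.76 -0.07 -0.66] w 85.1 j [ 0.01  0.39 -0.57  1.58  0.22  1.24 -0.9 ]
[[-0.    0.29  0.96]
 [-0.    0.96 -0.29]
 [-1.   -0.    0.  ]]
shift mm (tool) [157.     2.11  -1.95]
rotvec tool [-0.  0.  0.] deg [-0.18  0.03  0.09]
[[384.37 273.3 ]]
```

View pics/w2b.png

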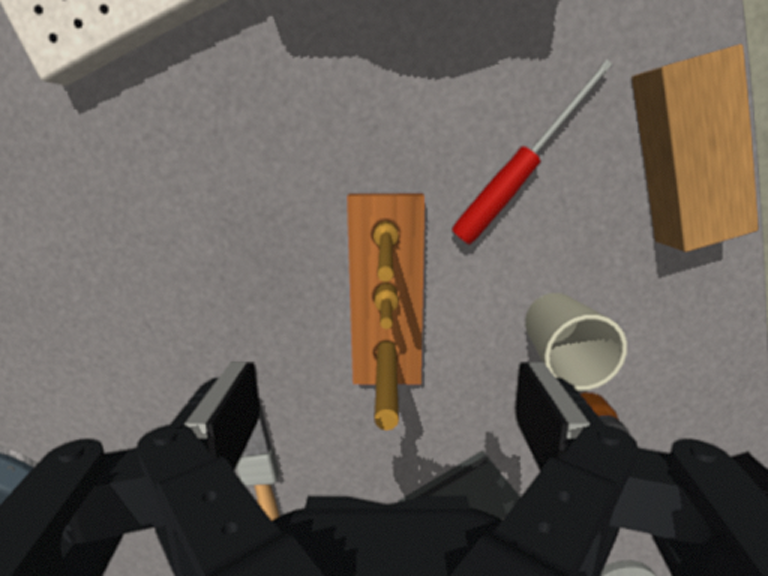

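Run:
```python
from h import *
print(px2w('w2',386.5/1.5-.2,274/1.5-.2,167))
a=cv2.imread('pics/w2.png');cv2.imwrite('pics/w2c.png',cv2.resize(a[140:215,220:300],None,fx=7,fy=7,interpolation=cv2.INTER_CUBIC))
```

```text
[582.1  209.03 167.  ]
```

View pics/w2c.png

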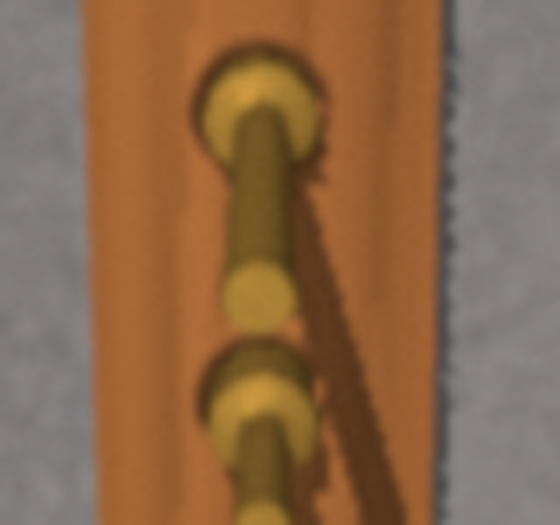

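jog_arm(
  targets=[0.035, 0.0017, -0.0011, 0, 0, 0, 0.085, 0.035, 0, 0, 0, 0, 0, 0.085, 0.035, 0, 0, 0, 0, 0, 0.085, 0.03, 0, 0, 0, 0, 0, 0.085, 0.015, 0, 0, 0, 0, 0, 0.085],
)

```text
time_s: 3.7
tcp_pos: [580.0, 206.9, 134.1]
ee_rot: [0.103, 0.701, -0.107, 0.698]
force: [0.5, -0.3, 0.1]
width: 85.2
```

jog_arm(
  targets=[0.007, 0, 0, 0, 0, 0, 0.085, 0, 0, 0, 0, 0, 0, 0.085, 0, 0, 0, 0, 0, 0, 0.085],
)

```text
time_s: 3.95
tcp_pos: [582.2, 210.4, 132.1]
ee_rot: [0.104, 0.699, -0.104, 0.7]
force: [-0.5, 0.4, -0.3]
width: 84.7
```

Run:
```python
from h import *
plan([581.8,209.2,130.5],(0.957,-0.289)) 
snap('wrist','w3')
```

```text
t 3.95 tcp [582.24 210.37 132.15] F [-0.48  0.36 -0.28] w 84.7 j [-0.04  0.53 -0.52  1.75  0.32  0.94 -0.98]
[[ 0.    0.29  0.96]
 [-0.    0.96 -0.29]
 [-1.    0.    0.  ]]
shift mm (tool) [ 1.65 -1.25 -0.08]
rotvec tool [-0.  0. -0.] deg [-0.12  0.08 -0.02]
```

View pics/w3.png

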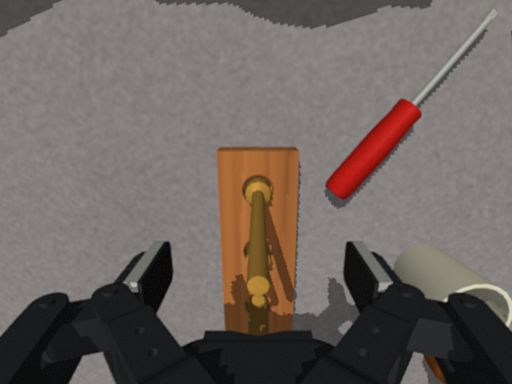

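jog_arm(
  newtons=60,
  targets=[0.0015, -0.001, 0, 0, 0, 0, 0.085, 0, 0, 0, 0, 0, 0, 0, 0, 0, 0, 0, 0, 0, 0, 0, 0, 0, 0, 0, 0, 0, 0, 0, 0, 0, 0, 0, 0],
)

```text
time_s: 4.42
tcp_pos: [581.0, 210.7, 130.2]
ee_rot: [0.103, 0.699, -0.103, 0.7]
force: [0.0, 0.0, -0.3]
width: 38.8
```

jog_arm(
  targets=[0, 0, 0, 0, 0, 0, 0, 0, 0, 0, 0, 0, 0, 0, 0, 0, 0, 0, 0, 0, 0, 0, 0, 0, 0, 0, 0, 0],
)

```text
time_s: 4.75
tcp_pos: [581.2, 210.6, 130.0]
ee_rot: [0.103, 0.699, -0.103, 0.7]
force: [0.4, 0.1, 1.6]
width: 8.4
```

Run:
```python
from h import *
plan([581.8,209.2,130.5],(0.957,-0.289))
```

```text
t 4.75 tcp [581.19 210.6  129.97] F [0.44 0.06 1.6 ] w 8.4 j [-0.04  0.53 -0.52  1.75  0.32  0.94 -0.98]
[[ 0.    0.29  0.96]
 [ 0.    0.96 -0.29]
 [-1.    0.    0.  ]]
shift mm (tool) [-0.53 -1.17  0.99]
rotvec tool [ 0.  0. -0.] deg [ 0.02  0.04 -0.02]
```

jog_arm(
  targets=[0, 0, 0, 0, 0, 0, 0, 0, 0, 0, 0, 0, 0, 0, -0.005, 0, 0, 0, 0, 0, 0, -0.01, 0, 0, 0, 0, 0, 0, -0.015, 0, 0, 0, 0, 0, 0],
)

```text
time_s: 5.17
tcp_pos: [579.7, 210.1, 159.2]
ee_rot: [0.103, 0.701, -0.104, 0.698]
force: [-0.3, 0.4, -1.6]
width: 8.3
```

Run:
```python
from h import *
plan([581.8,209.2,130.5],(0.957,-0.289)) 
snap('wrist','w4');snap('side','si4')
b=cv2.imread('pics/si4.png')
cv2.imwrite('pics/si4c.png',cv2.resize(b[130:310,165:305],None,fx=3.3,fy=3.3,interpolation=cv2.INTER_CUBIC))
```

```text
t 5.17 tcp [579.74 210.12 159.19] F [-0.31  0.41 -1.56] w 8.3 j [-0.02  0.5  -0.54  1.73  0.3   1.   -0.96]
[[-0.    0.29  0.96]
 [-0.    0.96 -0.29]
 [-1.   -0.   -0.  ]]
shift mm (tool) [28.69 -0.22  2.33]
rotvec tool [ 0. -0.  0.] deg [ 0.03 -0.17  0.12]
```

View pics/si4c.png

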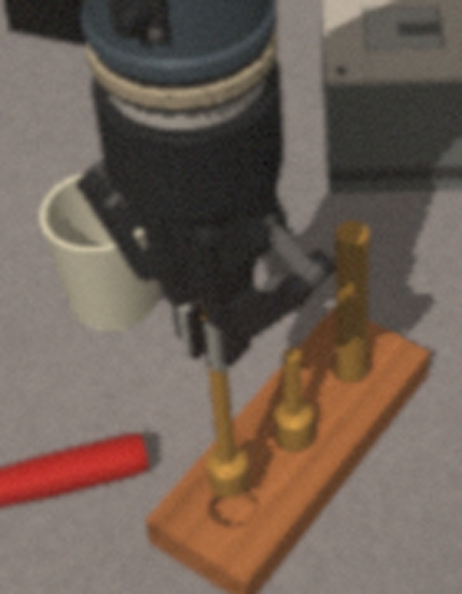

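View pics/w4.png

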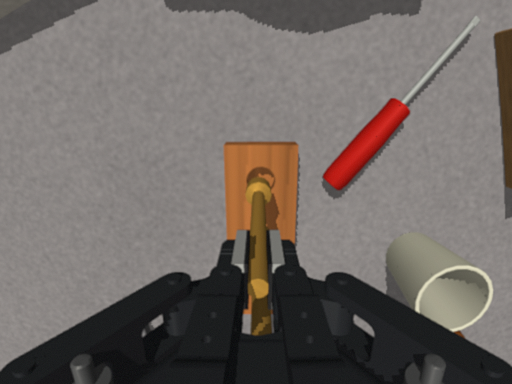

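jog_arm(
  targets=[-0.03, 0, 0, 0, 0, 0, 0, -0.035, 0, 0, 0, 0, 0, 0, -0.035, 0, 0, 0, 0, 0, 0, -0.03, 0, 0, 0, 0, 0, 0, -0.01, 0, 0, 0, 0, 0, 0],
)

```text
time_s: 5.68
tcp_pos: [582.4, 211.9, 305.0]
ee_rot: [0.105, 0.697, -0.102, 0.702]
force: [1.7, 0.9, -0.3]
width: 8.5
```

jog_arm(
  targets=[0, 0, 0, 0, 0, 0, 0, 0, 0, 0, 0, 0, 0, 0, 0, 0, 0, 0, 0, 0, 0],
)

```text
time_s: 5.93
tcp_pos: [579.9, 209.8, 297.3]
ee_rot: [0.102, 0.701, -0.104, 0.698]
force: [0.1, -0.6, -2.4]
width: 8.6
```

Run:
```python
from h import *
plan([574.8,-138.3,302],(0.957,-0.289)) 
snap('wrist','w5')
b=cv2.imread('pics/w5.png')
cv2.imwrite('pics/w5c.png',cv2.resize(b[160:310,210:310],None,fx=4,fy=4,interpolation=cv2.INTER_CUBIC))
```

```text
t 5.93 tcp [579.88 209.77 297.3 ] F [ 0.06 -0.6  -2.42] w 8.6 j [ 0.01  0.38 -0.57  1.57  0.21  1.26 -0.89]
[[-0.    0.29  0.96]
 [-0.    0.96 -0.29]
 [-1.   -0.   -0.  ]]
shift mm (tool) [  -4.04 -334.72   95.66]
rotvec tool [ 0. -0.  0.] deg [ 0.02 -0.18  0.16]
```

View pics/w5c.png

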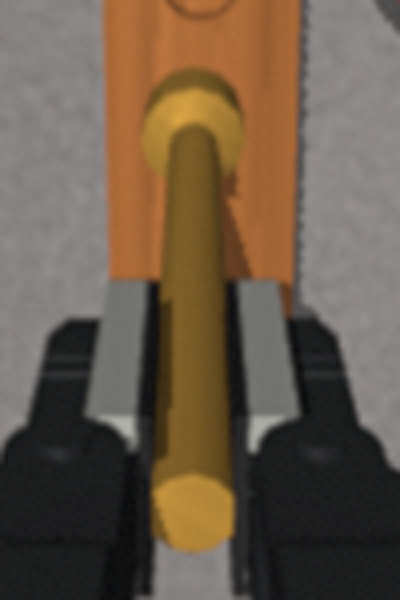

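```bash
cat > t.py <<'E'
from h import *
s,M=st()
for (u,v,h) in((193,513,37.),(193,121,37.-155+20)):
    z=s['tcp_pos'][2]+h
    p=px2w('w5',(u+.5)/4-.5+210,(v+.5)/4-.5+160,z); print(p,M.T@(p-s['tcp_pos']))
E
python3 t.py
```

```text
t 5.98 tcp [579.87 209.79 297.13] F [-0.25 -0.73 -1.42] w 8.4 j [ 0.01  0.38 -0.57  1.57  0.21  1.26 -0.89]
[[-0.    0.29  0.96]
 [-0.    0.96 -0.29]
 [-1.   -0.   -0.  ]]
[579.25 209.08 334.13] [-37.    -0.97  -0.52]
[579.49 211.17 199.13] [98.    1.5  -0.42]
```

jog_arm(
  targets=[0, -0.0373, 0.0106, 0, 0, 0, 0, 0, -0.0373, 0.0106, 0, 0, 0, 0, 0, -0.0373, 0.0106, 0, 0, 0, 0, 0, -0.0373, 0.0106, 0, 0, 0, 0, 0, -0.0373, 0.0106, 0, 0, 0, 0],
)

```text
time_s: 6.4
tcp_pos: [576.6, 14.7, 297.8]
ee_rot: [0.103, 0.701, -0.103, 0.698]
force: [0.7, -1.3, -1.0]
width: 8.3
```

jog_arm(
  targets=[0, -0.0373, 0.0106, 0, 0, 0, 0, 0, -0.0373, 0.0106, 0, 0, 0, 0, 0, -0.0373, 0.0106, 0, 0, 0, 0, 0, -0.0373, 0.0106, 0, 0, 0, 0, 0, 0, 0, 0, 0, 0, 0],
)

```text
time_s: 6.82
tcp_pos: [573.2, -149.9, 297.0]
ee_rot: [0.106, 0.7, -0.11, 0.697]
force: [-0.3, -2.1, -2.2]
width: 8.1
```

jog_arm(
  targets=[0.02, 0, 0, 0, 0, 0, 0, 0.015, 0, 0, 0, 0, 0, 0, 0, 0, 0, 0, 0, 0, 0, 0, 0, 0, 0, 0, 0, 0, 0, 0, 0, 0, 0, 0, 0],
)

```text
time_s: 7.23
tcp_pos: [575.4, -138.1, 264.8]
ee_rot: [0.103, 0.7, -0.103, 0.699]
force: [-0.9, -0.2, -0.5]
width: 8.4
```

```bash
cat > v.py <<'E'
import sys
from h import *
k=sys.argv[1]
plan([574.8,-139.9,260],(0.957,-0.289)) 
for n in('wrist','scene','side'): snap(n,n[:2]+k)
w=cv2.imread(f'pics/wr{k}.png');a=cv2.imread(f'pics/sc{k}.png');b=cv2.imread(f'pics/si{k}.png')
cv2.imwrite(f'pics/m{k}.png',cv2.resize(w[100:250,190:330],None,fx=4,fy=4,interpolation=cv2.INTER_CUBIC))
r=lambda i:cv2.resize(i,None,fx=4.5,fy=4.5,interpolation=cv2.INTER_CUBIC)
cv2.imwrite(f'pics/n{k}.png',np.hstack([r(a[80:200,160:240]),r(b[65:185,250:330])]))
E
python3 v.py 6
```

```text
t 7.23 tcp [ 575.45 -138.08  264.77] F [-0.93 -0.17 -0.49] w 8.4 j [ 0.51  0.34 -0.45  1.68  0.16  1.16 -0.27]
[[-0.    0.29  0.96]
 [ 0.    0.96 -0.29]
 [-1.    0.   -0.  ]]
shift mm (tool) [ 4.77 -1.93 -0.09]
rotvec tool [ 0. -0. -0.] deg [ 0.04 -0.02 -0.01]
```

View pics/m6.png

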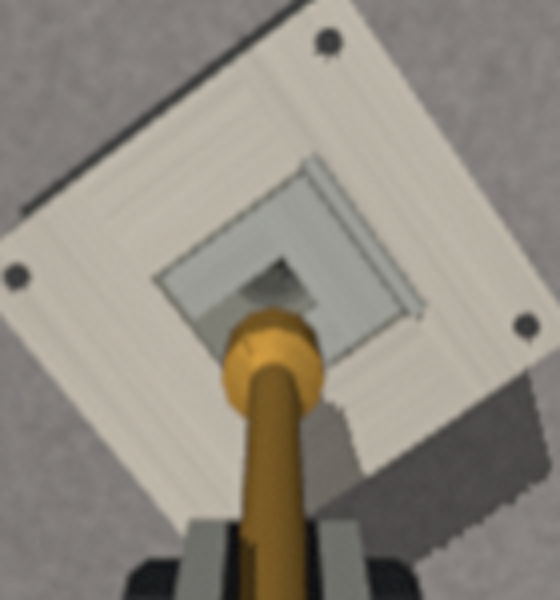

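View pics/n6.png

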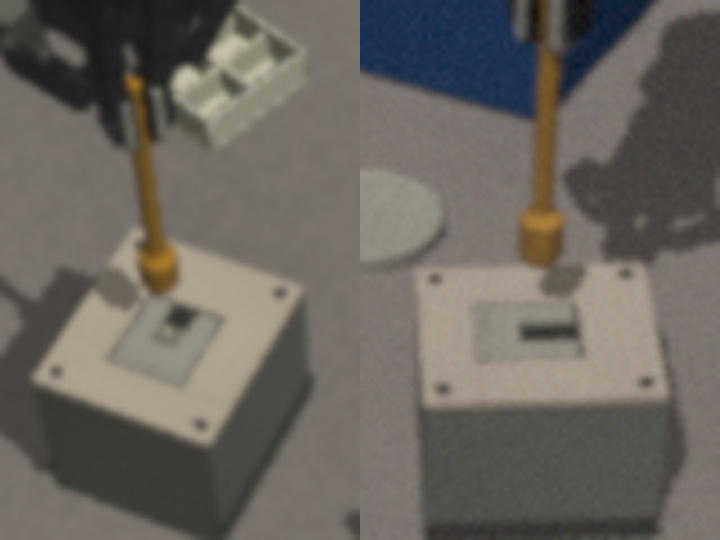

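```bash
cat > q.py <<'E'
from h import *
z0=264.7-118
for f,c,s,o,ox in(('wr6',(574.8,-138.2),4,(190,100),0),('sc6',(572.8,-138.4),4.5,(160,80),0),('si6',(575.,-140.4),4.5,(250,65),360)):
    X=[(c[0]+a,c[1]+b,z0+h) for h in(0,8,20,100,130) for a,b in((0,0),)]+[(c[0]+5,c[1],z0+20),(c[0],c[1]+5,z0+20)]
    p=(w2px(f,X)-o+.5)*s-.5+[ox,0]; print(f,p.tolist())
E
python3 q.py
```

```text
wr6 [[272.43919543338393, 343.95956682431415], [272.42822615180876, 353.71391361293354], [272.4105174405952, 369.4592441399707], [272.2330744822259, 527.0925259257928], [272.11896280134965, 628.3329931983544], [294.99064501436555, 362.9439064274677], [265.5714222870497, 347.7748275501899]]
sc6 [[162.15424899995162, 283.91845417970086], [160.80232840338775, 274.58255791047543], [158.74979649987264, 260.3893073526272], [144.27094418592242, 159.59544447600052], [138.46251009575312, 118.81838828984769], [151.93556680461882, 265.61586167893296], [165.0610210933085, 265.2792126110386]]
si6 [[540.0303964939822, 260.91710088192525], [540.6379681070296, 247.37179917241343], [541.5649424272117, 226.72259566781057], [548.2696281965423, 77.96929506737612], [551.0476669923114, 16.63729766372863], [531.5774122722704, 225.00449783437477], [538.8811144971919, 232.4592687811866]]
```

Run:
```python
from h import *
a=cv2.imread('pics/sc6.png');b=cv2.imread('pics/si6.png')
r=lambda i:cv2.resize(i,None,fx=10,fy=10,interpolation=cv2.INTER_CUBIC)
cv2.imwrite('pics/z6.png',np.hstack([r(a[95:150,178:213]),r(b[75:130,272:312])]))
```

```text
(no output)
```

View pics/z6.png

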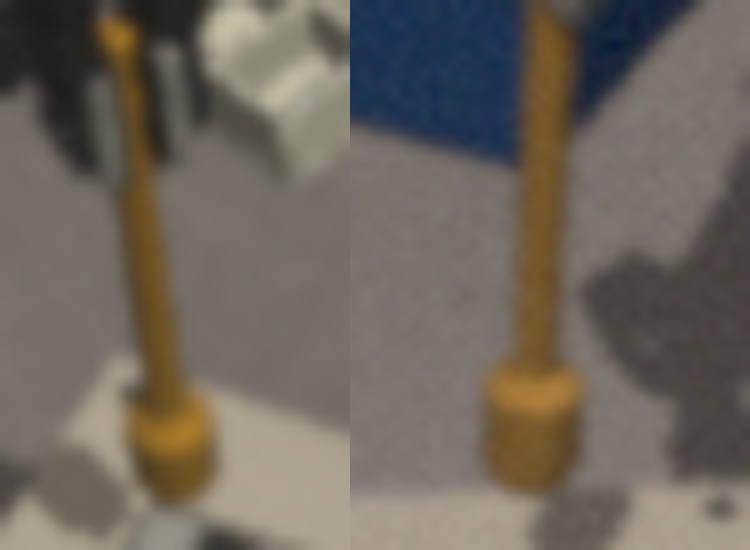

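jog_arm(
  targets=[0.012, 0, 0, 0, 0, 0, 0, 0.012, 0, 0, 0, 0, 0, 0, 0.008, 0, 0, 0, 0, 0, 0, 0, 0, 0, 0, 0, 0, 0, 0, 0, 0, 0, 0, 0, 0],
)

```text
time_s: 7.8
tcp_pos: [574.7, -138.4, 231.7]
ee_rot: [0.103, 0.7, -0.103, 0.699]
force: [0.7, 0.1, -1.6]
width: 8.2
```

```bash
cat > fo.py <<'E'
from h import *
import sys
N=int(sys.argv[1]) if len(sys.argv)>1 else 8
F=[];P=[];Mo=[]
for i in range(N):
    env.snapshot('side'); s=env.observe(); F.append(s['force']);P.append(s['tcp_pos']);Mo.append(s['moment'])
F=np.array(F); print('t',round(s['time_s'],2),'F',F.mean(0),'sd',F.std(0),'tcp',np.mean(P,0),'mom',np.mean(Mo,0),'w',round(s['width'],1))
E
python3 fo.py 12
```

```text
t 8.4 F [-0.02  0.12 -1.23] sd [0.53 0.32 0.54] tcp [ 575.46 -138.39  233.1 ] mom [-0.   -0.01  0.02] w 8.3
```

jog_arm(
  targets=[0.004, 0, 0, 0, 0, 0, 0, 0.004, 0, 0, 0, 0, 0, 0, 0.004, 0, 0, 0, 0, 0, 0, 0.004, 0, 0, 0, 0, 0, 0, 0.004, 0, 0, 0, 0, 0, 0],
)

```text
time_s: 8.82
tcp_pos: [575.8, -138.1, 212.9]
ee_rot: [0.103, 0.699, -0.103, 0.7]
force: [-0.7, 0.9, 2.5]
width: 8.4
```

jog_arm(
  targets=[0.004, 0, 0, 0, 0, 0, 0, 0.004, 0, 0, 0, 0, 0, 0, 0.004, 0, 0, 0, 0, 0, 0, 0, 0, 0, 0, 0, 0, 0, 0, 0, 0, 0, 0, 0, 0],
)

```text
time_s: 9.23
tcp_pos: [574.7, -138.3, 200.4]
ee_rot: [0.103, 0.7, -0.103, 0.699]
force: [-0.6, 1.4, 2.3]
width: 8.5
```

```bash
python3 fo.py 6; python3 v.py 7
```

```text
t 9.53 F [-0.9   1.44  2.36] sd [0.47 0.38 0.37] tcp [ 574.72 -138.33  200.56] mom [0.45 0.29 0.  ] w 8.5
t 9.53 tcp [ 574.77 -138.35  200.61] F [-1.71  1.19  2.08] w 8.5 j [ 0.5   0.4  -0.44  1.75  0.19  1.03 -0.3 ]
[[-0.    0.29  0.96]
 [ 0.    0.96 -0.29]
 [-1.   -0.   -0.  ]]
shift mm (tool) [-59.39  -1.49   0.41]
rotvec tool [ 0. -0.  0.] deg [ 0.01 -0.06  0.01]
```

View pics/n7.png

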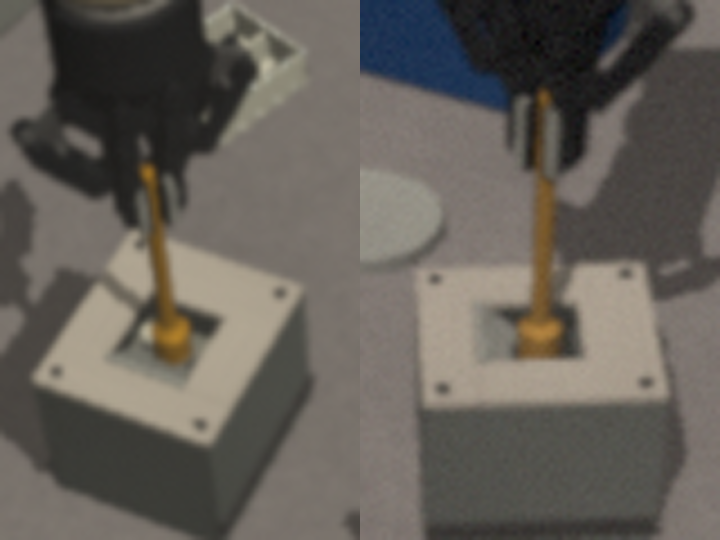

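View pics/m7.png

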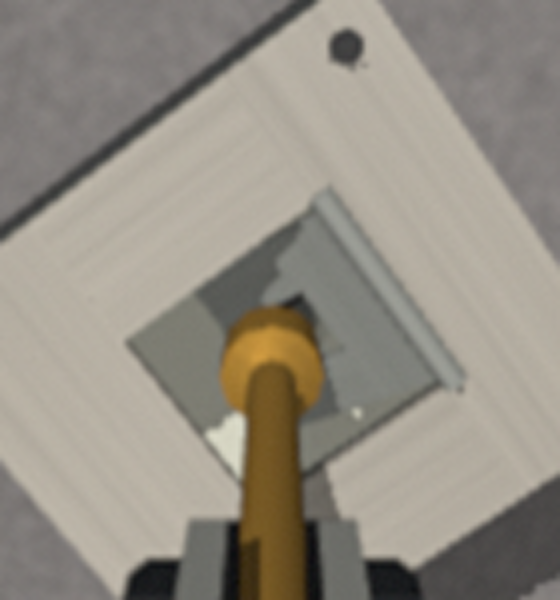

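jog_arm(
  targets=[0.004, 0, 0, 0, 0, 0, 0, 0.004, 0, 0, 0, 0, 0, 0, 0.004, 0, 0, 0, 0, 0, 0, 0.004, 0, 0, 0, 0, 0, 0, 0.004, 0, 0, 0, 0, 0, 0],
)

```text
time_s: 10.1
tcp_pos: [574.8, -138.5, 180.0]
ee_rot: [0.103, 0.7, -0.103, 0.699]
force: [-0.7, 0.6, 2.1]
width: 8.5
```

jog_arm(
  targets=[0.003, 0, 0, 0, 0, 0, 0, 0.003, 0, 0, 0, 0, 0, 0, 0, 0, 0, 0, 0, 0, 0, 0, 0, 0, 0, 0, 0, 0],
)

```text
time_s: 10.43
tcp_pos: [573.7, -138.8, 173.6]
ee_rot: [0.103, 0.701, -0.104, 0.698]
force: [-3.1, 0.3, -1.5]
width: 8.2
```

```bash
python3 fo.py 5; python3 v.py 8
```

```text
t 10.68 F [-3.91 -0.32 -2.73] sd [0.66 0.57 0.52] tcp [ 573.77 -138.74  173.84] mom [0.05 1.36 0.  ] w 8.8
t 10.68 tcp [ 573.86 -138.68  173.95] F [-4.18  0.24 -3.34] w 8.8 j [ 0.49  0.42 -0.43  1.78  0.21  0.98 -0.31]
[[-0.    0.29  0.96]
 [-0.    0.96 -0.29]
 [-1.   -0.   -0.  ]]
shift mm (tool) [-86.05  -1.     0.98]
rotvec tool [-0. -0.  0.] deg [-0.   -0.18  0.06]
```

View pics/m8.png

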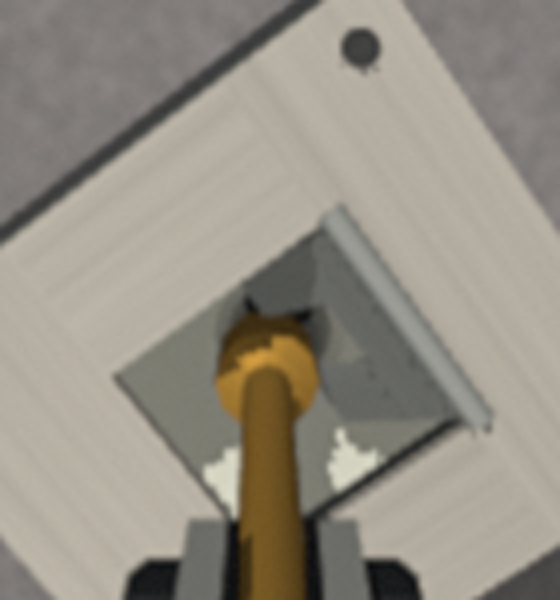

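jog_arm(
  targets=[0.003, 0, 0.001, 0, 0, 0, 0, 0.003, 0, 0, 0, 0, 0, 0, 0.003, 0, 0, 0, 0, 0, 0, 0, 0, 0, 0, 0, 0, 0, 0, 0, 0, 0, 0, 0, 0],
)

```text
time_s: 11.25
tcp_pos: [576.7, -138.4, 166.1]
ee_rot: [0.103, 0.699, -0.103, 0.7]
force: [-2.8, 1.5, 0.2]
width: 8.6
```

```bash
python3 fo.py 6
```

```text
t 11.55 F [-2.77  1.52  0.75] sd [0.32 0.59 0.44] tcp [ 576.55 -138.49  166.11] mom [ 0.53  0.83 -0.01] w 8.0
```

jog_arm(
  targets=[0.002, 0, 0, 0, 0, 0, 0, 0.002, 0, 0, 0, 0, 0, 0, 0, 0, 0, 0, 0, 0, 0, 0, 0, 0, 0, 0, 0, 0],
)

```text
time_s: 11.88
tcp_pos: [576.0, -138.8, 161.3]
ee_rot: [0.103, 0.7, -0.103, 0.699]
force: [-2.6, 2.3, -1.0]
width: 8.0
```

```bash
python3 fo.py 6
```

```text
t 12.18 F [-1.84  1.52 -1.68] sd [0.52 0.4  0.45] tcp [ 575.93 -138.73  161.43] mom [0.47 0.75 0.01] w 8.6
```

jog_arm(
  targets=[0.002, 0, 0, 0, 0, 0, 0, 0.002, 0, 0, 0, 0, 0, 0, 0, 0, 0, 0, 0, 0, 0, 0, 0, 0, 0, 0, 0, 0],
)

```text
time_s: 12.52
tcp_pos: [576.5, -138.4, 157.9]
ee_rot: [0.103, 0.699, -0.103, 0.7]
force: [-1.2, 2.0, 0.4]
width: 8.1
```

```bash
python3 fo.py 6;python3 v.py 9
```

```text
t 12.82 F [-1.92  2.57  0.2 ] sd [0.44 0.58 0.35] tcp [ 576.43 -138.44  157.91] mom [ 0.78  0.63 -0.01] w 8.3
t 12.82 tcp [ 576.37 -138.49  157.9 ] F [-1.06  3.24 -0.3 ] w 8.3 j [ 0.49  0.44 -0.43  1.79  0.22  0.95 -0.32]
[[ 0.    0.29  0.96]
 [ 0.    0.96 -0.29]
 [-1.    0.    0.  ]]
shift mm (tool) [-102.1    -1.78   -1.06]
rotvec tool [ 0.  0. -0.] deg [ 0.02  0.02 -0.01]
```

View pics/m9.png

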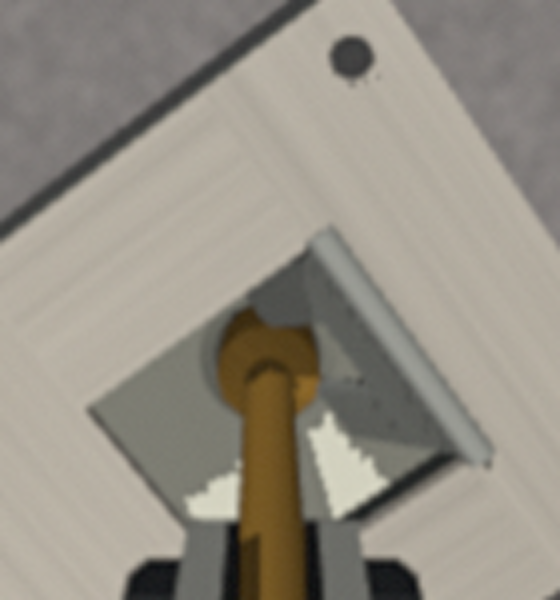

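jog_arm(
  targets=[0.002, 0.0008, 0, 0, 0, 0, 0, 0.002, 0, 0, 0, 0, 0, 0, 0, 0, 0, 0, 0, 0, 0, 0, 0, 0, 0, 0, 0, 0],
)

```text
time_s: 13.3
tcp_pos: [576.1, -137.6, 152.9]
ee_rot: [0.103, 0.7, -0.103, 0.699]
force: [-0.5, 3.2, -4.3]
width: 8.0
```

```bash
python3 fo.py 6;python3 v.py 10
```

```text
t 13.6 F [-0.65  2.68 -4.61] sd [0.4  0.47 0.83] tcp [ 576.01 -137.68  153.01] mom [ 1.    0.35 -0.01] w 8.1
t 13.6 tcp [ 575.98 -137.71  153.15] F [-0.42  3.43 -4.38] w 8.1 j [ 0.48  0.45 -0.42  1.8   0.22  0.94 -0.33]
[[-0.    0.29  0.96]
 [ 0.    0.96 -0.29]
 [-1.    0.   -0.  ]]
shift mm (tool) [-106.85   -2.43   -0.63]
rotvec tool [ 0. -0. -0.] deg [ 0.02 -0.07 -0.  ]
```

View pics/m10.png

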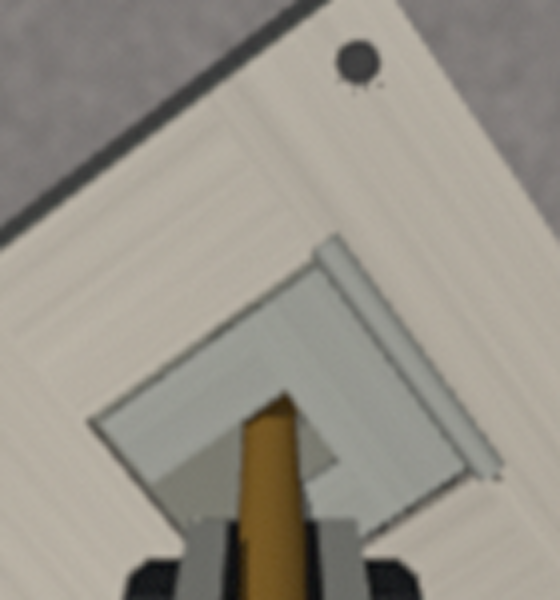

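Run:
```python
from h import *
x=np.array([.9424,.3344]);y=np.array([-.3344,.9424]);c=np.array([574.8,-138.3])
w=cv2.imread('pics/wr10.png');S=8;o=(215,165)
im=cv2.resize(w[165:235,215:290],None,fx=S,fy=S,interpolation=cv2.INTER_CUBIC)
def dr(L,col,z=105,closed=False):
    p=w2px('wr10',[(*(c+a*x+b*y),z) for a,b in L]); p=((p-o+.5)*S-.5).astype(int); cv2.polylines(im,[p],closed,col,1)
dr([(-20,8),(9,8),(9,-8),(-20,-8)],(0,0,255))
dr([(26,22),(-20,22),(-20,-22),(26,-22)],(0,255,255))
t=np.linspace(0,6.28,40); dr([(5*np.cos(a),5*np.sin(a)) for a in t],(255,0,0))
cv2.imwrite('pics/o10.png',im)
```

```text
(no output)
```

View pics/o10.png

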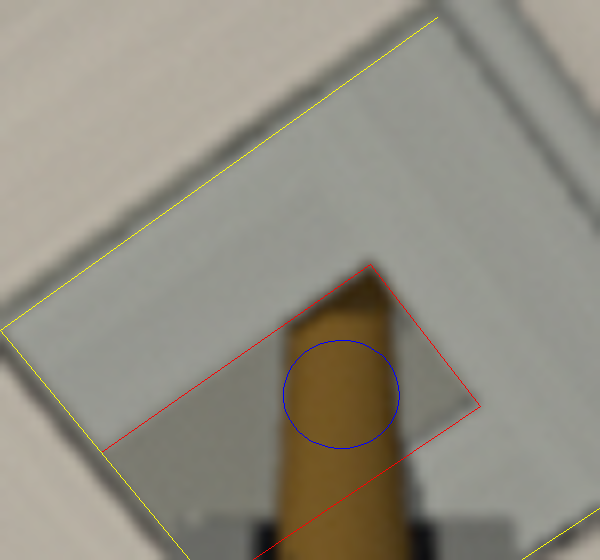

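jog_arm(
  targets=[0.001, 0.001, 0, 0, 0, 0, 0, 0.001, 0, 0, 0, 0, 0, 0, 0.001, 0, 0, 0, 0, 0, 0],
)

```text
time_s: 14.0
tcp_pos: [577.2, -137.2, 152.0]
ee_rot: [0.103, 0.699, -0.104, 0.7]
force: [-3.8, 3.3, 5.0]
width: 8.2
```

```bash
python3 fo.py 4
```

```text
t 14.2 F [-3.32  2.64  3.05] sd [0.36 0.54 0.68] tcp [ 577.15 -137.28  151.5 ] mom [0.81 0.93 0.02] w 8.8
```

jog_arm(
  targets=[0.001, 0, 0, 0, 0, 0, 0, 0.001, 0, 0, 0, 0, 0, 0],
)

```text
time_s: 14.37
tcp_pos: [577.2, -137.1, 149.4]
ee_rot: [0.103, 0.699, -0.103, 0.7]
force: [-3.2, 3.1, 5.2]
width: 8.4
```

```bash
python3 fo.py 4
```

```text
t 14.57 F [-2.32  2.29  3.53] sd [0.34 0.26 0.4 ] tcp [ 577.06 -137.13  148.93] mom [0.64 0.82 0.02] w 8.5
```

jog_arm(
  targets=[0.001, 0.0005, -0.0012, 0, 0, 0, 0, 0.001, 0, 0, 0, 0, 0, 0],
)

```text
time_s: 14.73
tcp_pos: [576.4, -136.5, 147.3]
ee_rot: [0.103, 0.699, -0.103, 0.7]
force: [-2.2, 1.6, 5.0]
width: 8.4
```

```bash
python3 fo.py 4
```

```text
t 14.93 F [-1.56  0.98  3.54] sd [0.16 0.25 0.53] tcp [ 576.29 -136.57  146.99] mom [0.39 0.49 0.01] w 8.2
```

jog_arm(
  targets=[0.001, 0, 0, 0, 0, 0, 0, 0.001, 0, 0, 0, 0, 0, 0],
)

```text
time_s: 15.1
tcp_pos: [576.1, -136.4, 145.2]
ee_rot: [0.103, 0.699, -0.103, 0.7]
force: [-2.0, 0.6, 5.8]
width: 8.5
```

```bash
python3 fo.py 4
```

```text
t 15.3 F [-1.21  0.96  3.74] sd [0.47 0.6  0.44] tcp [ 576.04 -136.4   144.92] mom [ 0.27  0.41 -0.  ] w 8.5
```

jog_arm(
  targets=[0.001, 0, -0.0005, 0, 0, 0, 0, 0.001, 0, 0, 0, 0, 0, 0],
)

```text
time_s: 15.47
tcp_pos: [575.8, -136.2, 143.3]
ee_rot: [0.103, 0.699, -0.103, 0.7]
force: [-1.0, 0.7, 6.3]
width: 8.1
```

```bash
python3 fo.py 3
```

```text
t 15.62 F [-1.07  0.15  3.86] sd [0.67 0.17 0.36] tcp [ 575.7  -136.25  143.04] mom [ 0.18  0.29 -0.  ] w 8.4
```

jog_arm(
  targets=[0.001, 0, 0, 0, 0, 0, 0, 0.001, 0, 0, 0, 0, 0, 0],
)

```text
time_s: 15.78
tcp_pos: [575.7, -136.2, 141.3]
ee_rot: [0.103, 0.699, -0.103, 0.7]
force: [-1.9, 0.8, 5.1]
width: 8.5
```

```bash
python3 fo.py 3
```

```text
t 15.93 F [-0.53  0.08  4.43] sd [0.94 0.31 0.21] tcp [ 575.68 -136.2   141.04] mom [0.13 0.21 0.04] w 8.6
```

jog_arm(
  targets=[0.001, 0, 0, 0, 0, 0, 0, 0.001, 0, 0, 0, 0, 0, 0],
)

```text
time_s: 16.1
tcp_pos: [575.7, -136.1, 139.3]
ee_rot: [0.103, 0.699, -0.103, 0.7]
force: [-0.2, -0.2, 5.8]
width: 8.3
```

```bash
python3 fo.py 3
```

```text
t 16.25 F [0.09 0.69 4.88] sd [0.49 0.27 0.25] tcp [ 575.61 -136.16  139.01] mom [0.09 0.22 0.03] w 8.2
```

jog_arm(
  targets=[0.001, 0, 0, 0, 0, 0, 0, 0.001, 0, 0, 0, 0, 0, 0],
)

```text
time_s: 16.42
tcp_pos: [575.7, -136.1, 137.5]
ee_rot: [0.103, 0.699, -0.103, 0.7]
force: [-1.5, 1.0, 9.9]
width: 8.0
```

```bash
python3 fo.py 3
```

```text
t 16.57 F [-0.71  0.42  7.  ] sd [0.08 0.07 0.34] tcp [ 575.69 -136.09  137.48] mom [ 0.09  0.43 -0.01] w 8.6
```

jog_arm(
  targets=[0.0007, 0, 0, 0, 0, 0, 0, 0, 0, 0, 0, 0, 0, 0],
)

```text
time_s: 16.73
tcp_pos: [575.8, -136.1, 137.2]
ee_rot: [0.103, 0.699, -0.103, 0.7]
force: [-1.7, 0.7, 9.3]
width: 8.4
```

```bash
python3 fo.py 4
```

```text
t 16.93 F [-1.93  0.61  9.42] sd [0.64 0.36 0.48] tcp [ 575.76 -136.06  137.16] mom [ 0.17  0.61 -0.01] w 7.8
```

jog_arm(
  targets=[0.0007, 0, 0, 0, 0, 0, 0, 0, 0, 0, 0, 0, 0, 0],
)

```text
time_s: 17.1
tcp_pos: [575.8, -136.0, 136.7]
ee_rot: [0.103, 0.699, -0.103, 0.7]
force: [-1.9, 0.6, 11.0]
width: 8.7
```

```bash
python3 fo.py 4
```

```text
t 17.3 F [-2.42  0.4  10.78] sd [0.29 0.92 0.52] tcp [ 575.86 -136.06  136.75] mom [ 0.21  0.68 -0.03] w 8.3
```

jog_arm(
  targets=[0.0007, 0, 0, 0, 0, 0, 0, 0.0005, 0, 0, 0, 0, 0, 0, 0, 0, 0, 0, 0, 0, 0],
)

```text
time_s: 17.55
tcp_pos: [576.0, -136.1, 135.9]
ee_rot: [0.103, 0.699, -0.103, 0.7]
force: [-2.6, -0.0, 13.1]
width: 8.7
```

```bash
python3 fo.py 5
```

```text
t 17.8 F [-2.68  0.42 13.3 ] sd [0.52 0.43 0.62] tcp [ 575.98 -136.04  135.95] mom [ 0.23  0.87 -0.01] w 8.1
```

jog_arm(
  targets=[0.0006, 0, 0, 0, 0, 0, 0, 0.0006, 0, 0, 0, 0, 0, 0, 0, 0, 0, 0, 0, 0, 0],
)

```text
time_s: 18.05
tcp_pos: [576.1, -136.0, 135.1]
ee_rot: [0.103, 0.699, -0.103, 0.7]
force: [-2.4, 1.1, 15.1]
width: 8.7
```

```bash
python3 fo.py 6; python3 v.py 11
```

```text
t 18.35 F [-2.62  0.47 14.75] sd [0.26 0.36 0.41] tcp [ 576.13 -136.03  135.15] mom [ 0.23  1.01 -0.02] w 8.6
t 18.35 tcp [ 576.12 -136.03  135.13] F [-2.7  -0.16 14.65] w 8.6 j [ 0.48  0.47 -0.42  1.82  0.24  0.9  -0.34]
[[ 0.    0.29  0.96]
 [-0.    0.96 -0.29]
 [-1.   -0.    0.  ]]
shift mm (tool) [-124.86   -4.13    0.13]
rotvec tool [0. 0. 0.] deg [0.01 0.12 0.02]
```

View pics/n11.png

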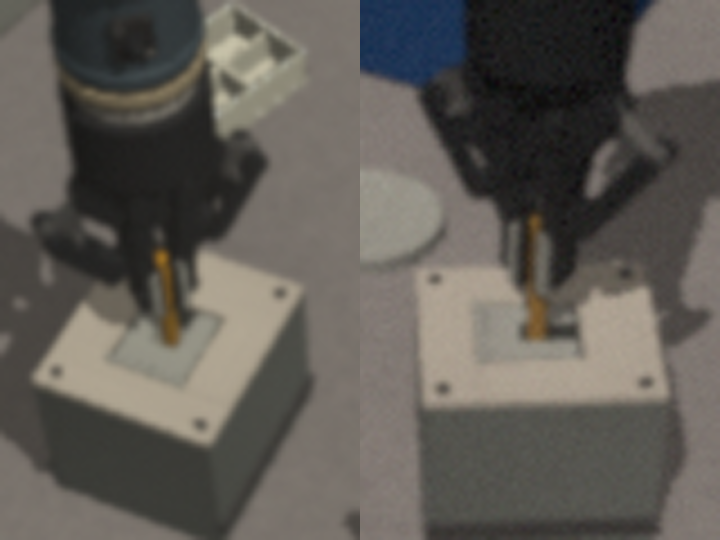

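View pics/wr11.png

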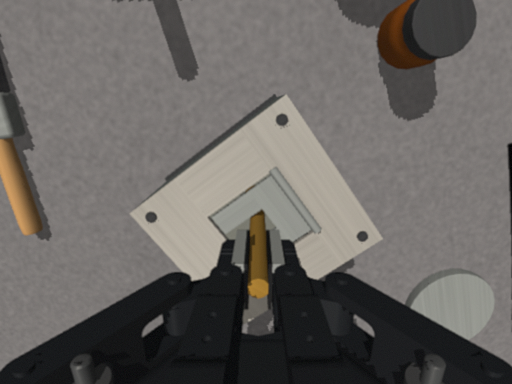

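jog_arm(
  targets=[0, 0, 0, 0, 0, 0, 0.03, 0, 0, 0, 0, 0, 0, 0.06, 0, 0, 0, 0, 0, 0, 0.085, 0, 0, 0, 0, 0, 0, 0.085, 0, 0, 0, 0, 0, 0, 0.085],
)

```text
time_s: 18.92
tcp_pos: [574.9, -136.0, 132.4]
ee_rot: [0.103, 0.7, -0.103, 0.699]
force: [0.6, 0.3, -0.7]
width: 69.0
```

jog_arm(
  targets=[0, 0, 0, 0, 0, 0, 0.085, 0, 0, 0, 0, 0, 0, 0.085, 0, 0, 0, 0, 0, 0, 0.085],
)

```text
time_s: 19.17
tcp_pos: [575.3, -135.9, 132.9]
ee_rot: [0.103, 0.7, -0.103, 0.7]
force: [-1.1, 0.5, 0.5]
width: 84.9
```

```bash
python3 fo.py 4; python3 v.py 12
```

```text
t 19.37 F [-0.13  0.19 -0.28] sd [0.47 0.38 0.31] tcp [ 575.26 -135.98  132.99] mom [-0.01  0.04  0.01] w 85.0
t 19.37 tcp [ 575.27 -135.97  133.03] F [-0.53 -0.35 -0.59] w 85.0 j [ 0.48  0.47 -0.42  1.82  0.24  0.9  -0.34]
[[ 0.    0.29  0.96]
 [-0.    0.96 -0.29]
 [-1.   -0.    0.  ]]
shift mm (tool) [-126.97   -3.91    0.7 ]
rotvec tool [0. 0. 0.] deg [0.02 0.01 0.  ]
```

View pics/wr12.png

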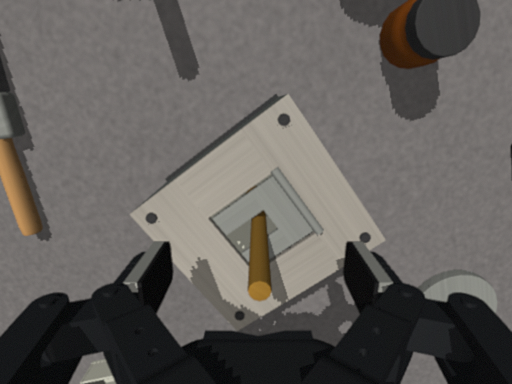

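View pics/n12.png

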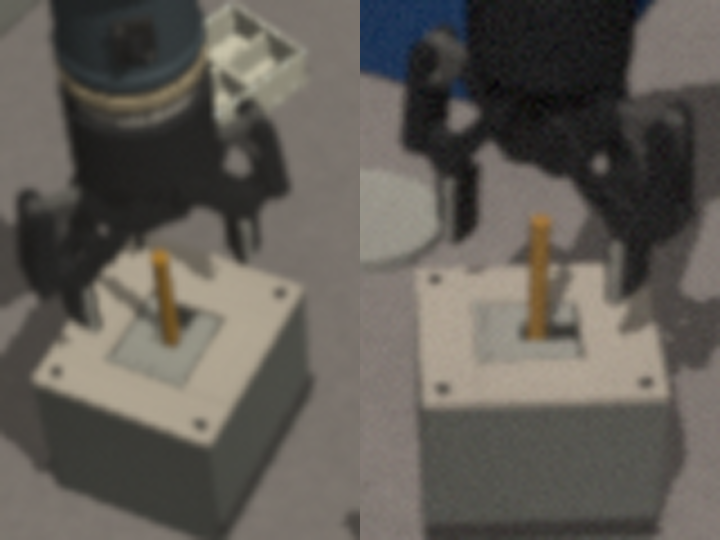

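jog_arm(
  targets=[-0.015, 0, 0, 0, 0, 0, 0.085, -0.03, 0, 0, 0, 0, 0, 0.085, -0.035, 0, 0, 0, 0, 0, 0.085, -0.035, 0, 0, 0, 0, 0, 0.085, -0.03, 0, 0, 0, 0, 0, 0.085],
)

```text
time_s: 19.93
tcp_pos: [575.5, -135.8, 280.5]
ee_rot: [0.103, 0.699, -0.103, 0.7]
force: [1.6, -0.6, 0.1]
width: 85.1
```

jog_arm(
  targets=[-0.02, 0, 0, 0, 0, 0, 0.085, 0, 0, 0, 0, 0, 0, 0.085, 0, 0, 0, 0, 0, 0, 0.085],
)

```text
time_s: 20.18
tcp_pos: [575.7, -136.0, 299.3]
ee_rot: [0.103, 0.699, -0.103, 0.701]
force: [-0.7, -0.1, 0.2]
width: 84.7
```

```bash
python3 fo.py 2; python3 v.py 13
python3 - <<'E'
from h import *
z=135.1+37
for f,c,o,ox in(('sc13',(572.8,-138.4),(160,80),0),('si13',(575.,-140.4),(250,65),360)):
    print(f,((w2px(f,[(*c,h) for h in(105,z-6,z,z+6)])-o+.5)*4.5-.5+[ox,0]).tolist())
E
```

```text
t 20.28 F [-0.04 -0.5  -0.92] sd [0.22 0.11 0.15] tcp [ 574.68 -135.98  297.21] mom [0.01 0.03 0.01] w 84.5
t 20.28 tcp [ 574.48 -135.98  296.78] F [-0.27 -0.61 -0.77] w 84.5 j [ 0.51  0.32 -0.45  1.64  0.15  1.22 -0.26]
[[-0.    0.29  0.96]
 [ 0.    0.96 -0.29]
 [-1.   -0.   -0.  ]]
shift mm (tool) [36.78 -3.65  1.51]
rotvec tool [ 0. -0.  0.] deg [ 0.02 -0.12  0.02]
sc13 [[168.99480647607902, 331.0051149534338], [158.85313257382754, 261.1044309528828], [157.816381489491, 253.92705568034685], [156.77205281813718, 246.6911939477092]]
si13 [[536.9912830050191, 328.8043837817128], [541.5181409564898, 227.76465277151289], [541.9883336494923, 217.2979436357773], [542.4634159266452, 206.72769613225907]]
```

View pics/n13.png

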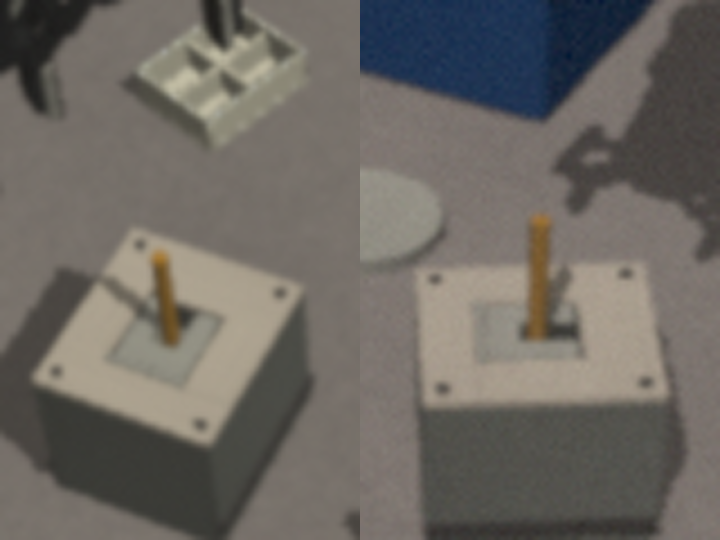

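View pics/si13.png

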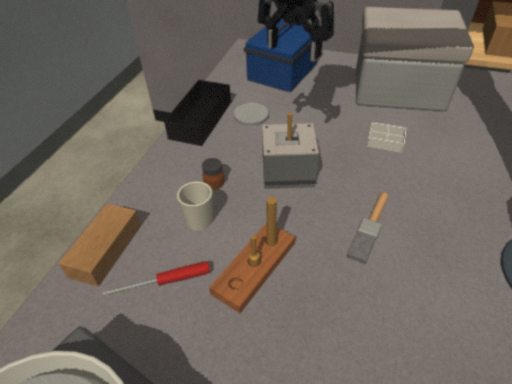

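```bash
python3 -c "
from bench import env
print(env.hand_in())"
```

```text
the job is handed in; nothing more can be done
None
```

The long dop is parked head-down in the box and pressed onto the buffer. The flap is shut around its stem, and the gripper is open and clear above. I handed in at about 20 s, and no verdict is reported.

- **Pressing:** The clip's drag read about 3.5–5.5 N at the wrist while pushing. The force began to rise at about 86 mm foot depth, and I stopped at 14.75 N. That is about 9–11 N above the drag, inside the 8–14 N window. The drag varied as the arm crept, so that margin is good to about 1 N.
- **Sideways load:** While it passed the flap and entered the bore, the dop took 2–4 N of sideways force. I shifted it in small steps; the force fell to under 1 N, then rose to 2.7 N at the final press.
- **Last pictures:** The stem stands upright in the flap's notch. Its top is within about 2 mm of the pressed height in the scene and side views. The side view shows the pin and the short dop still standing in the stand.
- **Disagreements:**
  - The cameras differed by up to 2 mm on the port's position.
  - The gripper read about 8.4 mm wide on the 10 mm stem, with no sign of slipping.
- **Not checked:** The buffer's travel could only be judged from the force and the arm's movement, which both suggest about 2.5–3 mm.

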